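# Feel for the hidden release and open the battery hatch

### The job

The cells in the grey battery case on the cabinet need changing. Feel gently along the black trough beside the orange hatch with a fingertip until you find the hidden flush button, and press it so that the hatch springs open; then take the hand away and leave the hatch open. Do not push hard on anything, and do not pick up or shift the marker, tape, jar or screw box around it.

Things in the scene. Friction and masses are not known exactly. Their poses are not given: they have to be found in the camera images.
- battery_case: Grey plastic battery case, fixed flat on the worktop, 124 mm (its x) by 166 mm (its y) by 50 mm high, top flat. Origin at the centre of its underside, on the worktop; z up, x from the black trough towards the orange hatch's hinge (so x points roughly at the robot: the trough is on the far side), y along trough and hatch.
- trough_middle (a point): Middle of the floor of the black trough in the case's top, at (-32, 0, 48) mm in the case's frame, same axes. The trough is 40 mm wide (x -20 to +20 mm from here), 144 mm long (y -72 to +72 mm), 2 mm deep. Its floor is four lengths of 36 mm without visible seams, centred at y = -54, -18, +18, +54 mm from here. Three are rigid; one, never the same, is the button.
- trough_end (a point): The +y end of the trough's floor, 72 mm from its middle. The hidden button is black and flush like the rest of the floor, 40 mm across the trough by 36 mm along it; find it by feel. It sinks 6 mm, against about 2.5 N at first and 5.5 N at the bottom, and springs back; about 4 mm down it frees the hatch. A fingertip lying partly on a rigid part cannot sink it.
- hatch_edge (a point): Middle of the top of the free edge of the orange hatch, next to the trough (29 mm from the trough's middle line when shut). The hatch is 55 mm (x) by 143 mm (y), flush with the case's top, hinged on the side away from the trough and held by a catch that only the button frees; it cannot be pried up.
- hatch (a joint): Opening angle of the hatch in rad: 0 (to 0.03) latched shut, 0.9 fully open. Once freed, a spring lifts it to 0.9 in about half a second and it stays there, its free edge about 0.09 m above the worktop and farther from the trough.
- marker: Paint marker, white with a blue cap, 17 x 132 x 15 mm, lying loose to the right of the case. Origin under its centre.
- white_tape: Roll of white tape lying flat and loose to the right of the case, 55 x 58 x 26 mm. Origin under its centre.
- nut_jar: Small clear jar with a white lid, 56 mm across, 70 mm high, loose beyond the case. Origin under its centre.
- screw_box: Card box of screws, 44 x 60 x 38 mm high, loose beyond the case. Origin under its centre.

How it is judged:
By the outcome, as a careful person would: the job done as asked, in the order asked, and still so for the second after the job is handed in, with the robot touching nothing.
It also fails if it takes over 45 s, if anything falls off the work surface, if the arm or the gripper's body presses on something with over 40 N, if the wrist force passes 120 N, or if a joint passes its speed limit or range.

### The arm

A 6-joint arm with a two-finger parallel gripper is mounted at the origin on a cart in front of the work surface, level with it; the furniture and walls round the work are solid. World frame = base frame: x ahead of the robot, y to its left, z up, the work surface at z = 0. Lengths are in m, angles in rad, forces in N, time in s.
With the tool pointing down it reaches from about 0.25 to 0.8 m from the base axis. Payload 8.5 kg.
Tool frame: the origin (TCP) lies between the finger pads; the fingertips stand 11 mm ahead of it and the grasp point (between the pads) lies 8 mm behind it; z points along the fingers, y is the line along which they close (so a half turn about z gives the same grasp; the last joint's range is limited). The gripper opens to 85 mm and grips with 20 to 120 N. Pads are 22 mm wide; open, the fingers measure 114 mm over their backs; the gripper's body (76 mm by 85 mm) begins 54 mm behind the grasp point. The pads swing forward as they close: fully open they stand 13 mm farther back than shut.
Start: joints at [1.292, 0.238, -0.013, 1.319, 0, 1.571], TCP at [0.144, 0.505, 0.242] pointing down, gripper open.
Joint ranges: [-2.66, 2.66], [-1.03, 1.9], [-1.14, 1.46], [-1.82, 2.27], [-1.45, 1.34], [-3.14, 3.14]. Speed limits (rad/s): [2.22, 2.22, 2.79, 3.14, 3.14, 3.14].

### API

Orientations are given as a rotation vector (axis times angle).
In Python, from station import arm gives the robot as it stands. Calls block until the motion is done:
- arm.reach(position, orientation): joint-space move of the TCP to a pose.
- arm.move_straight(position, frame=None, v=0.15): straight line of the TCP; frame=None keeps the orientation; v is the mean speed in m/s.
- arm.move_joints(angles): joint-space move.
- arm.move_gripper(opening, newtons=None): finger opening in m; newtons is the grip in N (None keeps the last); returns when the fingers have stopped.
- arm.sleep(seconds).
- arm.ik(position, orientation): joint angles nearest the present ones, or None.
- arm.state(): the state.
- arm.grab_frame(name): name is "scene" or "top" or "wrist"; returns the picture (420x560x3 uint8, blue, green, red); there is no depth.
- arm.camera_params(name): a dict with "fx", "fy", "cx", "cy" (pixels), "rvec" (rotation vector, rad) and "tvec" (3), from world to camera coordinates, as OpenCV has them. Camera axes: x right, y down, z forward; pixel columns grow to the right and rows downward; lengths in m; the calibration is good to about 2 mm. The wrist camera is an equidistant fisheye: a pixel r from the principal point sees the ray r / f radians off the axis. A picture is of the moment at which its call begins: read the wrist's pose just before it. camera_params takes no time and is no camera call; for the wrist camera it gives the pose at the moment of the call.
A pose or a line that the arm cannot do raises arm.MotionError and nothing moves.
- arm.sign_off(): hands the job in; it is judged then, once.
The state is a dict: "t": time; "joint_positions": joint angles; "joint_vel": joint speeds; "joint_efforts": joint torques, N m; "tool_pos": TCP position; "eef_rot": TCP orientation; "contact_force": force on the tool from outside, world axes, zero at the start; "ft_torque": the same for the moment, N m; "width": finger opening in m; "finger_force": force on a finger pad.
Only numpy, scipy, OpenCV 4.12 (cv2) and the standard library are available. Lean on these libraries where they do the work, as an engineer would, in place of code of your own. Each camera call takes 0.05 s, during which the arm holds its last target. There are 200 camera calls.

## Working session

There is one attempt and no reset: what is moved stays moved. The work goes in short steps, each a Python script; the robot and the scene stay as the last script left them, time stands still between calls to the robot, and variables do not carry over. Pictures are saved under pics/ and viewed, at most 10 in all, crops included, and the job is handed in when it is done.

```bash
mkdir -p pics; ls
python3 - <<'E'
from station import arm
import cv2
for n in("top","scene"):
    cv2.imwrite(f"pics/{n}0.png",arm.grab_frame(n)); print(n,arm.camera_params(n))
s=arm.state();print(s)
E
```

```text
pics
top {'fx': 436.8490605124402, 'fy': 436.8490605124402, 'cx': 271.1384753067789, 'cy': 205.24981667601995, 'rvec': array([ 2.08986707, -2.1451098 ,  0.21464986]), 'tvec': array([-0.10197159,  0.55006973,  0.84754362])}
scene {'fx': 524.0638005032788, 'fy': 524.0638005032788, 'cx': 277.00728283557464, 'cy': 204.47379221523528, 'rvec': array([ 2.1599325 , -1.20848599,  0.48037284]), 'tvec': array([-0.35775119,  0.34995649,  0.71945952])}
{'t': 0.1, 'joint_positions': array([ 1.29197243e+00,  2.38725697e-01, -1.41923149e-02,  1.31919867e+00,
       -1.07450226e-05,  1.57079501e+00]), 'joint_vel': array([ 1.50111118e-03, -1.86267424e-05,  1.53312062e-03, -1.83498450e-04,
        1.21212054e-03, -1.42910474e-03]), 'joint_efforts': array([ 1.24719194e-03, -5.39723682e+01,  3.46998596e+01,  1.34767819e-02,
        9.06927653e-05,  5.80412859e-06]), 'tool_pos': array([0.14439429, 0.5043673 , 0.24173062]), 'eef_rot': array([-4.36532043e-01, -3.11094102e+00,  2.05611629e-03]), 'contact_force': array([ 0.92210195, -0.47429152, -0.42581779]), 'ft_torque': array([-0.01317872,  0.05395497,  0.00302237]), 'finger_force': 0.0, 'width': 0.08505772339651425}
```

View pics/top0.png

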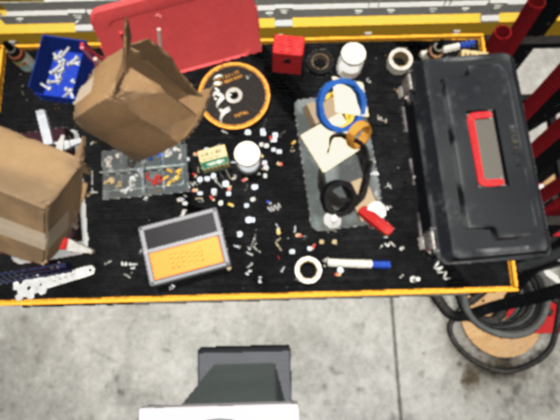

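View pics/scene0.png

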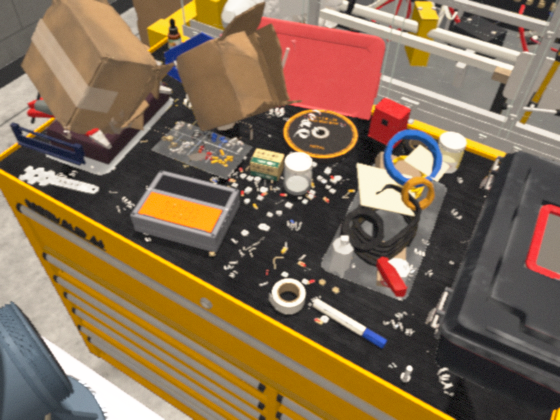

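The top view shows the grey case at about (185,247), with the orange hatch at (187,263) nearest the robot and the black trough at (180,230) beyond it. The jar is at (246,157) and the card box at (212,158); the tape (308,270) and marker (357,265) lie to the right. The scene view agrees, with the hatch shut at (180,211).

```bash
cat > h.py <<'E'
import cv2,numpy as np
from station import arm
def cast(p,uv,z):
    R=cv2.Rodrigues(np.array(p["rvec"]))[0];c=-R.T@p["tvec"]
    K=np.array([[p["fx"],0,p["cx"]],[0,p["fy"],p["cy"]],[0,0,1]])
    d=(R.T@np.linalg.inv(K)@np.c_[uv,np.ones(len(uv))].T).T
    return c+d*((z-c[2])/d[:,2])[:,None]
def biggest(m):
    return max(cv2.findContours(m,cv2.RETR_EXTERNAL,cv2.CHAIN_APPROX_NONE)[0],key=cv2.contourArea)
E
python3 - <<'E'
from h import *
for n,roi,roit in(("top",(130,200,240,295),(140,208,225,250)),("scene",(120,160,250,255),(140,172,245,215))):
    im=cv2.imread(f"pics/{n}0.png");p=arm.camera_params(n);hsv=cv2.cvtColor(im,cv2.COLOR_BGR2HSV)
    def rect(m,roi,z,name):
        k=np.zeros_like(m);x0,y0,x1,y1=roi;k[y0:y1,x0:x1]=m[y0:y1,x0:x1]
        c=biggest(k)[:,0].astype(float)
        P=cast(p,c,z)
        (cx,cy),(w,h),a=cv2.minAreaRect((P[:,:2]*1000).astype(np.float32))
        print(n,name,np.round([cx,cy,w,h,a],1))
    rect(cv2.inRange(hsv,(8,150,120),(25,255,255)),roi,.05,"hatch")
    rect(cv2.inRange(hsv,(0,0,0),(179,255,75)),roit,.048,"trough")
    x0,y0,x1,y1=roi
    cv2.imwrite(f"pics/{n}c.png",cv2.resize(im[y0:y1,x0:x1],None,fx=5,fy=5,interpolation=cv2.INTER_NEAREST))
E
```

```text
top hatch [440.3  76.1  52.7 106.5  13.3]
top trough [530.9 113.3  87.4  35.7  88.5]
scene hatch [443.5  58.2  56.1 143.5  13.4]
scene trough [500.1  72.4  34.9 140.5  13.5]
```

View pics/topc.png

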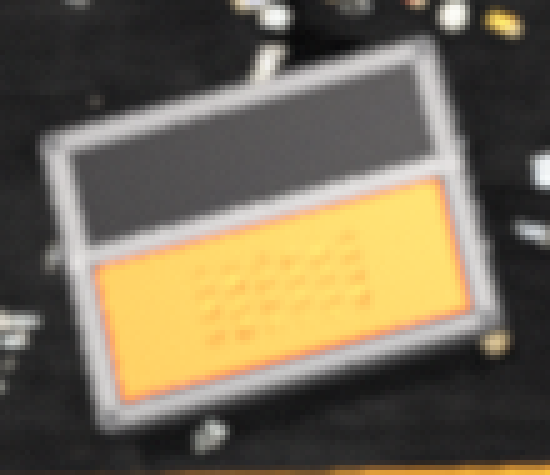

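The crop shows the trough corners at crop px (75,150), (415,65), (435,150), (88,240). The hatch is shut at (95,265), (442,178), (470,305), (125,402). I'll check these against the scene measurement, then approach on a retracted path that stays clear of the cardboard boxes on the left.

```bash
cat >> h.py <<'E'
from scipy.spatial.transform import Rotation as Ro
a=np.radians(13.5)
cx=-np.array([np.cos(a),np.sin(a),0]);cy=np.array([np.sin(a),-np.cos(a),0])
def ori(s):
    z=np.array([0,0,-1.]);y=s*cx
    return Ro.from_matrix(np.c_[np.cross(y,z),y,z]).as_rotvec()
E
python3 - <<'E'
from h import *
p=arm.camera_params("top")
q=lambda l:np.array(l)/5.+[130,200]-.4
T=cast(p,q([(75,150),(415,65),(435,150),(88,240)]),.048);H=cast(p,q([(95,265),(442,178),(470,305),(125,402)]),.05)
for P in(T,H):
    e=np.roll(P,-1,0)-P
    print(P.mean(0).round(4),(np.linalg.norm(e,axis=1)*1000).round(0),np.degrees(np.arctan2(e[0,0],-e[0,1])).round(1))
# trough from hatch (scene), 56.5 mm away
print(np.array([.4435,.0582])-.0565*cx[:2])
for s in(1,-1):
    for P in([.34,.05,.25],[.5,.07,.13]): print(s,arm.ik(P,ori(s)))
E
```

```text
[0.502  0.0718 0.048 ] [144.  37. 146.  38.] 12.9
[0.4457 0.0585 0.05  ] [145.  53. 143.  57.] 12.7
[0.4984389  0.07138966]
1 [ 1.46012258e-01 -7.86139163e-02 -3.47449184e-01  1.30196106e+00
 -4.44089210e-16 -1.66040352e+00]
1 [ 1.39095941e-01  2.69162924e-01 -2.70928117e-01  1.03070529e+00
 -4.44089210e-16 -1.66731983e+00]
-1 [ 1.46012258e-01 -7.86139163e-02 -3.47449184e-01  1.30196106e+00
 -4.44089210e-16  1.48118914e+00]
-1 [ 1.39095941e-01  2.69162924e-01 -2.70928117e-01  1.03070529e+00
 -4.44089210e-16  1.47427282e+00]
```

Both cameras agree within 2 mm: the trough middle is at (0.5005, 0.0718), yaw 13.2°, with a size of about 145×37 mm. Next I approach and probe.

```bash
sed -i 's/radians(13.5)/radians(13.2)/' h.py
cat >> h.py <<'E'
M=np.array([.5005,.0718,0])
def fz(n=4):
    v=[]
    for _ in range(n): v.append(arm.state()["contact_force"][2]);arm.sleep(.01)
    return np.mean(v)
def at(y,z): return M+cy*y+[0,0,z]
def probe(y,v=.1):
    """lower in 0.5 mm steps; stop at 6 N or 5.5 mm below first contact"""
    arm.move_straight(at(y,.075),v=v);arm.move_straight(at(y,.0625),v=.04);arm.sleep(.1)
    f0=fz(8);z0=None;log=[]
    for z in np.arange(.062,.0515,-.0005):
        arm.move_straight(at(y,z),v=.02)
        f=fz()-f0;zt=arm.state()["tool_pos"][2];log.append((round(zt*1000,1),round(f,1)))
        if z0 is None and f>1.5:z0=zt
        if f>6 or (z0 and z0-zt>.0055):break
    print(y,"contact",z0,log)
    arm.move_straight(at(y,.075),v=.1)
    return z0-zt if z0 else None
E
python3 - <<'E'
from h import *
arm.move_gripper(0)
o=ori(-1)
arm.reach([.1,.34,.25],arm.state()["eef_rot"]);arm.reach([.34,.05,.25],o);arm.reach(at(-.054,.13),o)
s=arm.state();print(s["t"],s["tool_pos"],at(-.054,.13),s["width"])
cv2.imwrite("pics/s1.png",arm.grab_frame("scene"))
probe(-.054);print(arm.state()["t"])
E
```

```text
3.85 [0.487396   0.12457524 0.1304665 ] [0.48816905 0.12437326 0.13      ] 7.053453452456897e-05
-0.054 contact 0.05859594375756351 [(np.float64(62.0), np.float64(-0.1)), (np.float64(61.5), np.float64(-0.3)), (np.float64(61.0), np.float64(-0.1)), (np.float64(60.5), np.float64(-0.4)), (np.float64(60.0), np.float64(-0.2)), (np.float64(59.5), np.float64(0.1)), (np.float64(59.1), np.float64(1.4)), (np.float64(58.6), np.float64(3.3)), (np.float64(58.0), np.float64(2.5)), (np.float64(57.5), np.float64(3.2)), (np.float64(57.0), np.float64(3.4)), (np.float64(56.5), np.float64(3.2)), (np.float64(56.0), np.float64(3.6)), (np.float64(55.4), np.float64(1.9)), (np.float64(55.1), np.float64(4.1)), (np.float64(54.5), np.float64(4.5)), (np.float64(54.0), np.float64(4.8)), (np.float64(53.5), np.float64(4.6)), (np.float64(53.1), np.float64(4.9))]
10.975
```

View pics/s1.png

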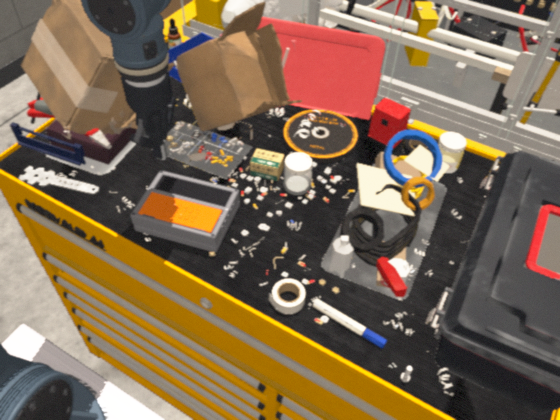

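That view, taken just before the probe, shows the gripper tip above the trough's left end (about (150,140)) with the hatch still shut. The first probe then sank about 6 mm at 2.5–5 N, so this length is the button. I'll back away and check the hatch.

Run:
```python
from h import *
arm.move_straight(at(-.054,.2),v=.15);arm.reach([.32,.05,.27],ori(-1));arm.sleep(.5)
cv2.imwrite("pics/s2.png",arm.grab_frame("scene"));s=arm.state();print(s["t"],s["contact_force"],s["tool_pos"])
```

```text
13.3167 [-0.21743294 -0.13614397  0.03885721] [0.32011676 0.05005387 0.26989931]
```

View pics/s2.png

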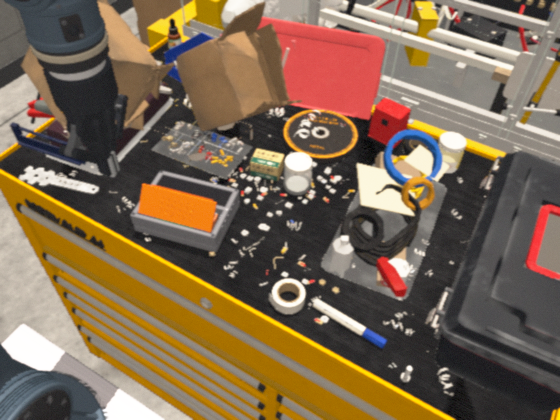

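The orange hatch has changed: its far edge is now at about (145,186)–(217,207), and it hides the middle bar and part of the trough. I'll compare that with the projected fully open pose.

Run:
```python
from h import *
p=arm.camera_params("scene");im=cv2.imread("pics/s2.png")
for th in(0,.9):
    x=52-55*np.cos(th)+32;z=.05+.055*np.sin(th)
    P=np.array([at(y/1000,z)+cx*x/1000 for y in(-71.5,71.5)]+[at(y/1000,.05)+cx*.084 for y in(71.5,-71.5)])
    print(th,cv2.projectPoints(P,p["rvec"],p["tvec"],np.array([[p["fx"],0,p["cx"]],[0,p["fy"],p["cy"]],[0,0,1]]),None)[0][:,0].round(0).tolist())
m=cv2.inRange(cv2.cvtColor(im,cv2.COLOR_BGR2HSV),(5,150,100),(25,255,255));k=m*0;k[170:255,120:250]=m[170:255,120:250]
print(cv2.approxPolyDP(biggest(k),3,True)[:,0].tolist())
```

```text
0 [[152.0, 191.0], [222.0, 209.0], [211.0, 231.0], [138.0, 212.0]]
0.9 [[143.0, 182.0], [216.0, 202.0], [211.0, 231.0], [138.0, 212.0]]
[[141, 184], [138, 212], [211, 230], [216, 218], [216, 202]]
```

The hatch outline matches the fully open pose to within 2 px. The arm is clear of everything and the surrounding items haven't moved, so I'm handing in.

```bash
python3 -c "
from station import arm
print(arm.sign_off())"
```

```text
the job is handed in; nothing more can be done
None
```

Job handed in: the hidden button was under the trough's −y end length (the first one probed), it gave at about 5 N, and the hatch is fully open with the hand clear and nothing else moved.

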